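# Switch on a measuring chain in order

### The job

Switch on the three loose grey instrument modules on the breadboard in order: press in the long bar key on the lowest module, then the round key on the middle-height one, then the square key on the tallest. Press each one lightly with the fingertips, fully in so that it stays down, and take the fingers off it before going to the next. Do not lift or shove the modules, and leave the other things alone.

Things in the scene. Friction and masses are not known exactly. Their poses are not given: they have to be found in the camera images.
- board: flat aluminium breadboard with a grid of dark holes, 300 x 460 x 12 mm, fixed on the table; origin at the centre of its underside, x and y along its 300 and 460 mm sides; the modules stand on it, in any order
- low_module: loose grey instrument box, 74 x 74 mm and 45 mm high, about 0.6 kg, standing on the breadboard; origin at the centre of its underside, z up; one black key in the middle of its top
- bar_key_top (a point): centre of the upper face of the long bar key, 58 mm along the module's y by 18 mm along its x, black plastic, on the 45 mm high module; it stands 20 mm above the module's top when out and 12 mm when in and let go; the point moves with the key; axes as the module's
- bar_key (a joint): travel of the long bar key: 0 m out, 0.008 m fully in; it slides straight down against about 3 N of friction all the way to its stop, and stays where it is left. Its cap is sprung and gives 1 mm for each 1.5 N, up to 7 mm: it gives about 2 mm before the key slides, so push the cap down 11 to 13 mm in all (about 6 N at the bottom); let go, the cap comes back 8 mm lower than before
- mid_module: loose grey instrument box, 74 x 74 mm and 65 mm high, about 0.6 kg, standing on the breadboard; origin at the centre of its underside, z up; one black key in the middle of its top
- round_key_top (a point): centre of the upper face of the round key, 38 mm across, black plastic, on the 65 mm high module; it stands 20 mm above the module's top when out and 12 mm when in and let go; the point moves with the key; axes as the module's
- round_key (a joint): travel of the round key: 0 m out, 0.008 m fully in; it slides straight down against about 3 N of friction all the way to its stop, and stays where it is left. Its cap is sprung and gives 1 mm for each 1.5 N, up to 7 mm: it gives about 2 mm before the key slides, so push the cap down 11 to 13 mm in all (about 6 N at the bottom); let go, the cap comes back 8 mm lower than before
- tall_module: loose grey instrument box, 74 x 74 mm and 85 mm high, about 0.6 kg, standing on the breadboard; origin at the centre of its underside, z up; one black key in the middle of its top
- square_key_top (a point): centre of the upper face of the square key, 28 mm by 28 mm, black plastic, on the 85 mm high module; it stands 20 mm above the module's top when out and 12 mm when in and let go; the point moves with the key; axes as the module's
- square_key (a joint): travel of the square key: 0 m out, 0.008 m fully in; it slides straight down against about 3 N of friction all the way to its stop, and stays where it is left. Its cap is sprung and gives 1 mm for each 1.5 N, up to 7 mm: it gives about 2 mm before the key slides, so push the cap down 11 to 13 mm in all (about 6 N at the bottom); let go, the cap comes back 8 mm lower than before
- post: loose steel optics post, 76 mm high, shaft 13 mm, foot 31 mm and cap 26 mm in diameter, on the breadboard's far part; origin at the centre of its underside; leave alone
- parts_box: loose small closed parts box, clear with red lid, 57 x 82 x 28 mm, on the breadboard's far part; origin at the centre of its underside; leave alone
- driver: loose screwdriver lying on the table to the left of the breadboard, along its x axis; leave alone
- mug: loose white mug, 80 mm across, 90 mm high, on the table to the right of the breadboard; origin at the centre of its underside; leave alone

How it is judged:
By the outcome, as a careful person would: the job done as asked, in the order asked, and still so for the second after the job is handed in, with the robot touching nothing.
It also fails if it takes over 48 s, if anything falls off the work surface, if the arm or the gripper's body presses on something with over 40 N, if the wrist force passes 120 N, or if a joint passes its speed limit or range.

### The arm

A 6-joint arm with a two-finger parallel gripper is mounted at the origin on the work surface. World frame = base frame: x ahead of the robot, y to its left, z up, the work surface at z = 0. Lengths are in m, angles in rad, forces in N, time in s.
With the tool pointing down it reaches from about 0.375 to 0.9 m from the base axis. Payload 3.1 kg.
Tool frame: the origin (TCP) lies midway between the tips of the shut fingers; the grasp point (between the pads) lies 19 mm behind it; z points along the fingers, y is the line along which they close (so a half turn about z gives the same grasp; the last joint's range is limited). The gripper opens to 87 mm and grips with 3 to 60 N. Pads are 19 mm wide; open, the fingers measure 117 mm over their backs; the gripper's body (75 mm by 190 mm) begins 51 mm behind the grasp point.
Start: joints at [1.151, 0.527, 1.433, -0, 1.181, -0.178], TCP at [0.15, 0.607, 0.223] pointing down, gripper open.
Joint ranges: [-3.08, 3.08], [-0.75, 2.2], [0.22, 2.44], [-1.43, 4.57], [0, 2.65], [-2.85, 2.85]. Speed limits (rad/s): [2.79, 2.79, 3.14, 3.14, 3.14, 3.14].

### API

Orientations are given as a unit quaternion [x, y, z, w].
In Python, from rig import get_obs, cams, job gives the robot as it stands.
- The arm moves only by the tool servo_tool, never from a script. Its argument "moves" is text: rows parted by semicolons, each of 5 numbers parted by spaces: the shift along the tool's x, y, z in m, then the turn about the tool's z in degrees, then the finger opening in m, from 0 to 0.087. In form: dx dy dz spin claw; .... A call has 1 to 10 rows; each row is the pose to reach, as a shift and turn from the pose commanded when the call began, along the tool's axes at that moment; what a row does not reach only later rows make up. A row lasts 1/12 s, in which the tool goes at most 41.7 mm and 7.16 degrees, less where a joint would pass 70% of its speed; a pose out of reach is approached as far as the arm can. A call with a gripper value outside its range is refused whole. The fingers move at their own pace and stop on an object; "grip_force" is the grip in N (left out, the last holds). Time passes only in rows, so rows that repeat a pose let the fingers close. It gives the time, the measured TCP pose, the force, the opening and the grip force at its end, in the units of the state.
- get_obs(): the state, without advancing time (a new reading comes with each control period).
- cams.camera(name): name is "side" or "top"; returns the picture (420x560x3 uint8, blue, green, red); there is no depth.
- cams.camera_model(name): a dict with "fx", "fy", "cx", "cy" (pixels), "R" (3x3) and "t" (3): a world point X has camera coordinates R X + t. Camera axes: x right, y down, z forward; pixel columns grow to the right and rows downward; lengths in m; the calibration is good to about 2 mm. A picture is of the moment at which its call begins. camera_model takes no time and is no camera call.
- job.hand_in(): hands the job in; it is judged then, once.
The state is a dict: "time": time; "q": joint angles; "joint_velocities": joint speeds; "joint_torque": joint torques, N m; "position": TCP position; "tool_rot": TCP orientation; "ft_force": force on the tool from outside, world axes, zero at the start; "moment": the same for the moment, N m; "grip_width": finger opening in m; "grip_force": force on a finger pad.
Only numpy, scipy, OpenCV 4.12 (cv2) and the standard library are available. Lean on these libraries where they do the work, as an engineer would, in place of code of your own. Each camera call takes 0.05 s, during which the arm holds its last target. There are 200 camera calls.

## Working session

There is one attempt and no reset: what is moved stays moved. The work goes in short steps, Python scripts to look and compute and a tool call to move; the robot and the scene stay as the last step left them, time stands still between calls to the robot, and variables do not carry over. Pictures are saved under pics/ and viewed, at most 10 in all, crops included, and the job is handed in when it is done.

Besides the shell and the picture viewer there is one more tool, called after "Call:" in YAML: its name, and indented under it one key for each argument. servo_tool: Moves the arm, as the interface text tells. Its arguments: {"type":"object","properties":{"moves":{"type":"string"},"grip_force":{"type":"number"}},"required":["moves"]}

```bash
mkdir -p pics
python3 - <<'E'
from rig import get_obs,cams
import cv2,numpy as np
for n in("top","side"):
    cv2.imwrite(f"pics/{n}0.png",cams.camera(n)); m=cams.camera_model(n)
    R=np.array(m["R"]);print(n,m["fx"],m["cx"],m["cy"],R.round(3).tolist(),(-R.T@np.array(m["t"])).round(3))
o=get_obs();print(o["time"],o["position"],o["tool_rot"],o["ft_force"],o["grip_width"])
E
```

```text
top 478.7186202570332 272.0991215229064 214.61265485221188 [[0.003, -1.0, 0.012], [-0.984, -0.005, -0.177], [0.177, -0.011, -0.984]] [ 0.25  -0.014  1.701]
side 385.78606169927207 279.5370569444715 208.03749994039032 [[-0.996, -0.091, 0.012], [-0.062, 0.561, -0.826], [0.069, -0.823, -0.564]] [0.422 0.98  0.786]
0.1 [0.14935091 0.60622025 0.22166461] [ 1.20599357e-01  9.92700789e-01 -9.23508024e-04 -2.93578736e-04] [ 0.18280625 -0.25331061  0.42120428] 0.0870619404221328
```

View pics/top0.png

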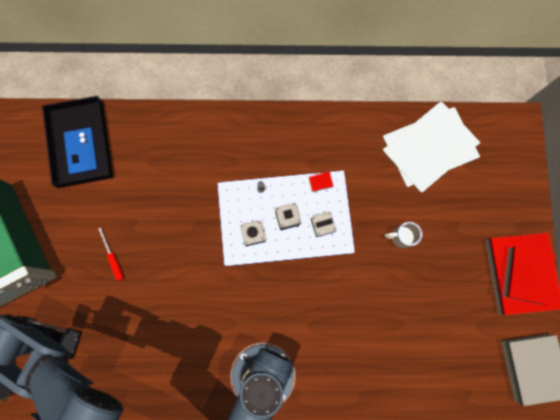

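View pics/side0.png

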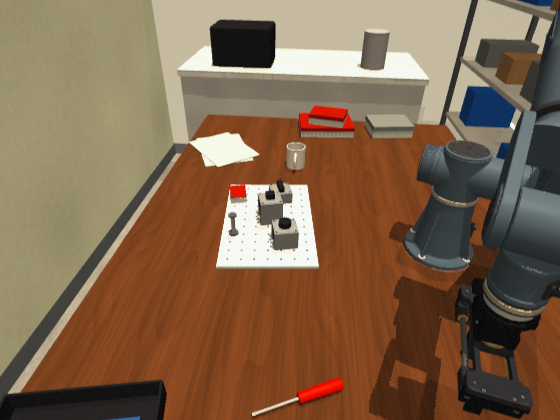

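The top view shows the round key near (252,232), the square key near (288,214) and the bar key near (323,223). The side view shows them at about (285,223), (270,195) and (281,186). Next I'll measure them.

```bash
cat > h.py <<'E'
import cv2,numpy as np
from rig import get_obs,cams
H=dict(bar=.077,round=.097,square=.117)
SEED=dict(top=dict(bar=(323,223),round=(252,232),square=(288,214)),side=dict(bar=(281,186),round=(285,223),square=(270,195)))
def plane(n,uv,z):
    m=cams.camera_model(n);R=np.array(m["R"]);c=-R.T@np.array(m["t"])
    d=R.T@np.array([(uv[0]-m["cx"])/m["fx"],(uv[1]-m["cy"])/m["fy"],1]);return c+d*(z-c[2])/d[2]
def blobs(n,img,thr=60):
    g=cv2.cvtColor(img,cv2.COLOR_BGR2GRAY);out={}
    N,L,S,C=cv2.connectedComponentsWithStats((g<thr).astype(np.uint8))
    for k,s in SEED[n].items():
        i=min(range(1,N),key=lambda i:np.hypot(*(C[i]-s))+(50 if S[i,4]<8 else 0))
        ys,xs=np.where(L==i);r=cv2.minAreaRect(np.c_[xs,ys].astype(np.float32))
        out[k]=(C[i],S[i],r)
    return out
E
python3 - <<'E'
from h import *
for n in("top","side"):
    im=cv2.imread(f"pics/{n}0.png")
    for k,(c,s,r) in blobs(n,im).items():
        print(n,k,c.round(1),s,np.round(r[1],1),round(r[2]),"xy mid-key",plane(n,c,H[k]-.008)[:2].round(4))
a=cv2.imread("pics/top0.png")[165:270,212:358];b=cv2.imread("pics/side0.png")[175:270,215:325]
f=lambda x:cv2.resize(x,(780,295),interpolation=0) 
cv2.imwrite("pics/c.png",np.vstack([cv2.resize(a,None,fx=4,fy=4)[:,:400], ])) if 0 else None
A=cv2.resize(a[:, :110+36],(438,315),interpolation=cv2.INTER_CUBIC);B=cv2.resize(b,(362,315),interpolation=cv2.INTER_CUBIC)
cv2.imwrite("pics/c.png",np.hstack([A,B]))
E
```

```text
top bar [323.7 222.7] [317 220  14   6  43] [ 2.9 13.9] 74 xy mid-key [ 0.5158 -0.2114]
top round [252.  231.5] [248 228   9   8  56] [7. 8.] 90 xy mid-key [0.4809 0.0355]
top square [287.8 213.9] [285 211   7   7  36] [6.1 5.6] 76 xy mid-key [ 0.5389 -0.0855]
side bar [280.  185.4] [277 180   7  12  67] [11.  6.] 90 xy mid-key [ 0.5208 -0.21  ]
side round [284.3 222.8] [279 218  12  11 117] [10. 11.] 90 xy mid-key [0.4851 0.041 ]
side square [269.9 194.6] [266 190   9   9  68] [8. 8.] 90 xy mid-key [ 0.5428 -0.0813]
```

View pics/c.png

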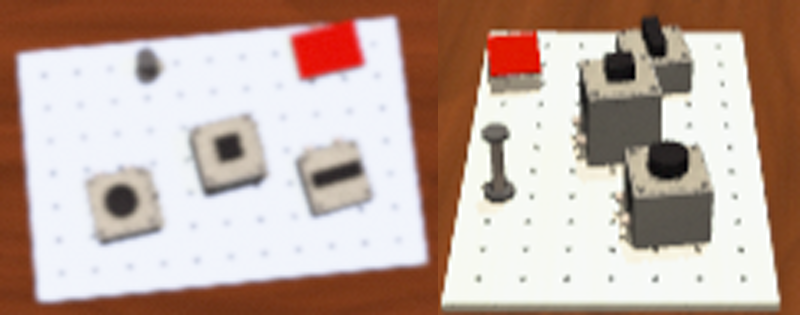

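Both views agree to about 5 mm, and the layout fits the board. The averaged key positions are bar (.518,-.211), round (.483,.038) and square (.541,-.083). I'll shut the fingers and travel.

Call:
servo_tool:
  moves: "-0.034 -0.022 0 0 0; -0.068 -0.044 0 0 0; -0.102 -0.066 0 0 0; -0.136 -0.088 0 0 0; -0.17 -0.11 0 0 0; -0.204 -0.132 0 0 0; -0.238 -0.155 0 0 0; -0.272 -0.178 0 0 0; -0.306 -0.2 0 0 0; -0.34 -0.222 0 0 0"
  grip_force: 10

```text
time: 0.93
position: [0.4273, 0.308, 0.2223]
tool_rot: [0.121, 0.993, -0.0, -0.0]
ft_force: [0.5, 0.8, 0.3]
grip_width: 0.0282
grip_force: 0.0
```

```bash
cat >> h.py <<'E'
from scipy.spatial.transform import Rotation as Ro
T=dict(bar=(.518,-.211),round=(.483,.038),square=(.541,-.083))
def goal(k,dz=None):
    o=get_obs();p=np.array(o["position"]);z=H[k]+(.03 if dz is None else dz)
    print(k,"t",round(o["time"],2),"pos",p.round(4),"rot",np.round(o["tool_rot"],4),"F",np.round(o["ft_force"],2),"w",round(o["grip_width"],4),"tool shift",Ro.from_quat(o["tool_rot"]).inv().apply(np.r_[T[k],z]-p).round(4))
E
python3 -c "from h import *;goal('bar',.12)"
```

```text
bar t 0.93 pos [0.4273 0.308  0.2223] rot [ 1.207e-01  9.927e-01 -1.000e-04 -3.000e-04] F [0.52 0.84 0.26] w 0.0282 tool shift [-0.2124 -0.4822  0.0254]
```

Call:
servo_tool:
  moves: "-0.016 -0.036 0 0 0; -0.032 -0.072 0 0 0; -0.048 -0.108 0 0 0; -0.064 -0.145 0 0 0; -0.08 -0.181 0 0 0; -0.096 -0.217 0 0 0; -0.112 -0.253 0 0 0; -0.128 -0.29 0 0 0; -0.144 -0.326 0 0 0; -0.16 -0.362 0 0 0"

```text
time: 1.77
position: [0.4949, -0.0819, 0.2224]
tool_rot: [0.121, 0.993, 0.0, -0.0]
ft_force: [0.8, 0.2, -0.1]
grip_width: 0.0008
grip_force: 0.0
```

```bash
python3 -c "from h import *;goal('bar',.03)"
```

```text
bar t 1.77 pos [ 0.4949 -0.0819  0.2224] rot [ 1.208e-01  9.927e-01  1.000e-04 -3.000e-04] F [ 0.82  0.2  -0.14] w 0.0008 tool shift [-0.0535 -0.1198  0.1153]
```

Call:
servo_tool:
  moves: "-0.016 -0.036 0 0 0; -0.032 -0.072 0.01 0 0; -0.046 -0.104 0.03 0 0; -0.0535 -0.12 0.06 0 0; -0.0535 -0.12 0.09 0 0; -0.0535 -0.12 0.115 0 0; -0.0535 -0.12 0.115 0 0; -0.0535 -0.12 0.115 0 0; -0.0535 -0.12 0.115 0 0"

```text
time: 2.52
position: [0.5191, -0.2094, 0.1085]
tool_rot: [0.12, 0.993, -0.0, 0.001]
ft_force: [-0.0, -1.3, 0.9]
grip_width: 0.0002
grip_force: 0.0
```

Run:
```python
from h import *
goal('bar',.0)
a=cams.camera("top")[165:270,212:358];b=cams.camera("side")[130:250,215:365]
cv2.imwrite("pics/d.png",np.hstack([cv2.resize(a,(438,315),interpolation=2),cv2.resize(b,(362,290),interpolation=2)[:315] if 0 else cv2.resize(b,(362,315),interpolation=2)]))
```

```text
bar t 2.52 pos [ 0.5191 -0.2094  0.1085] rot [ 1.204e-01  9.927e-01 -3.000e-04  7.000e-04] F [-0.   -1.26  0.87] w 0.0002 tool shift [ 0.0008 -0.0018  0.0315]
```

View pics/d.png

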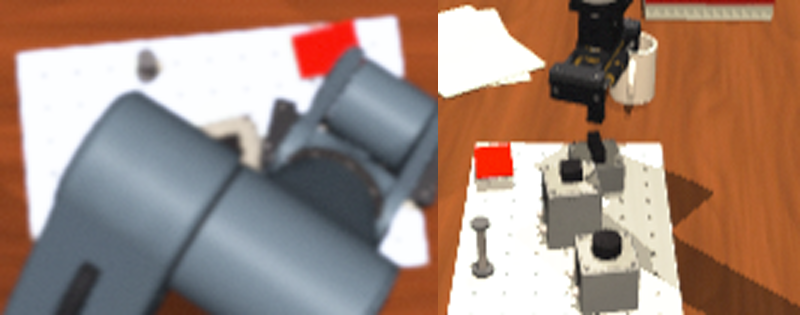

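The side view shows the shut fingertips directly above the bar key, at crop position (596,120) with the key at (596,145). I'll go down in small steps.

Call:
servo_tool:
  moves: "0 0 0.012 0 0; 0 0 0.022 0 0; 0 0 0.026 0 0; 0 0 0.026 0 0; 0 0 0.026 0 0"

```text
time: 3.03
position: [0.5185, -0.2092, 0.0818]
tool_rot: [0.12, 0.993, -0.0, 0.0]
ft_force: [-0.2, -0.6, 0.0]
grip_width: 0.0003
grip_force: 0.0
```

Call:
servo_tool:
  moves: "0 0 0.002 0 0; 0 0 0.004 0 0; 0 0 0.004 0 0; 0 0 0.004 0 0"

```text
time: 3.37
position: [0.5185, -0.2093, 0.0776]
tool_rot: [0.121, 0.993, -0.0, 0.0]
ft_force: [-0.1, -0.7, 0.4]
grip_width: 0.0001
grip_force: 0.0
```

Call:
servo_tool:
  moves: "0 0 0.001 0 0; 0 0 0.002 0 0; 0 0 0.002 0 0; 0 0 0.002 0 0"

```text
time: 3.7
position: [0.5186, -0.2093, 0.0758]
tool_rot: [0.121, 0.993, -0.0, 0.0]
ft_force: [-0.0, 0.8, 1.8]
grip_width: 0.0005
grip_force: 1.3
```

Call:
servo_tool:
  moves: "0 0 0.001 0 0; 0 0 0.002 0 0; 0 0 0.002 0 0; 0 0 0.002 0 0"

```text
time: 4.03
position: [0.5186, -0.2093, 0.0736]
tool_rot: [0.121, 0.993, -0.0, 0.0]
ft_force: [-0.7, -0.3, 1.8]
grip_width: 0.0007
grip_force: 1.3
```

Call:
servo_tool:
  moves: "0 0 0.001 0 0; 0 0 0.002 0 0; 0 0 0.003 0 0; 0 0 0.004 0 0; 0 0 0.005 0 0; 0 0 0.006 0 0; 0 0 0.007 0 0; 0 0 0.007 0 0; 0 0 0.007 0 0"

```text
time: 4.78
position: [0.5185, -0.2093, 0.0667]
tool_rot: [0.121, 0.993, -0.0, 0.0]
ft_force: [0.7, 0.4, 5.3]
grip_width: 0.0002
grip_force: 2.2
```

Call:
servo_tool:
  moves: "0 0 0.001 0 0; 0 0 0.002 0 0; 0 0 0.002 0 0; 0 0 0.002 0 0; 0 0 0.002 0 0"

```text
time: 5.2
position: [0.5186, -0.2093, 0.065]
tool_rot: [0.121, 0.993, -0.0, 0.0]
ft_force: [-0.3, 0.7, 8.1]
grip_width: 0.0003
grip_force: 3.4
```

```bash
python3 -c "from h import *;goal('bar',-.012)"
```

```text
bar t 5.2 pos [ 0.5186 -0.2093  0.065 ] rot [ 1.206e-01  9.927e-01 -1.000e-04  2.000e-04] F [-0.25  0.72  8.06] w 0.0003 tool shift [ 0.0002 -0.0017 -0.    ]
```

Force went from about 3 N to 8 N, so the key is at its stop. I'll rise and go to the round key.

Call:
servo_tool:
  moves: "0 0 -0.003 0 0; 0 0 -0.01 0 0; 0 0 -0.03 0 0; 0 0 -0.065 0 0; 0 0 -0.1 0 0; 0 0 -0.115 0 0; 0 0 -0.115 0 0; 0 0 -0.115 0 0"

```text
time: 5.87
position: [0.5185, -0.2092, 0.1802]
tool_rot: [0.121, 0.993, -0.0, 0.001]
ft_force: [-0.5, -0.5, -1.1]
grip_width: 0.0006
grip_force: 0.0
```

```bash
python3 -c "from h import *;goal('round',.02)"
```

```text
round t 5.87 pos [ 0.5185 -0.2092  0.1802] rot [ 1.206e-01  9.927e-01 -3.000e-04  6.000e-04] F [-0.55 -0.48 -1.07] w 0.0006 tool shift [0.0937 0.2316 0.063 ]
```

Call:
servo_tool:
  moves: "0.012 0.03 0 0 0; 0.026 0.065 0 0 0; 0.04 0.1 0 0 0; 0.054 0.135 0 0 0; 0.068 0.17 0 0 0; 0.082 0.203 0 0 0; 0.09 0.222 0 0 0; 0.094 0.231 0.01 0 0; 0.094 0.231 0.035 0 0; 0.094 0.231 0.05 0 0"

```text
time: 6.7
position: [0.4802, 0.039, 0.127]
tool_rot: [0.12, 0.993, 0.0, -0.002]
ft_force: [-1.1, 0.2, -0.3]
grip_width: 0.0004
grip_force: 0.0
```

Run:
```python
from h import *
im=[cams.camera("side") for _ in range(4)][-1]   # also lets the arm settle
goal('round',0)
cv2.imwrite("pics/e.png",cv2.resize(im[120:260,200:380],(720,560),interpolation=2))
```

```text
round t 6.9 pos [0.4814 0.0377 0.1284] rot [ 0.1206  0.9927  0.     -0.0018] F [ 0.1   0.02 -0.1 ] w 0.0005 tool shift [-0.0016  0.0007  0.0314]
```

View pics/e.png

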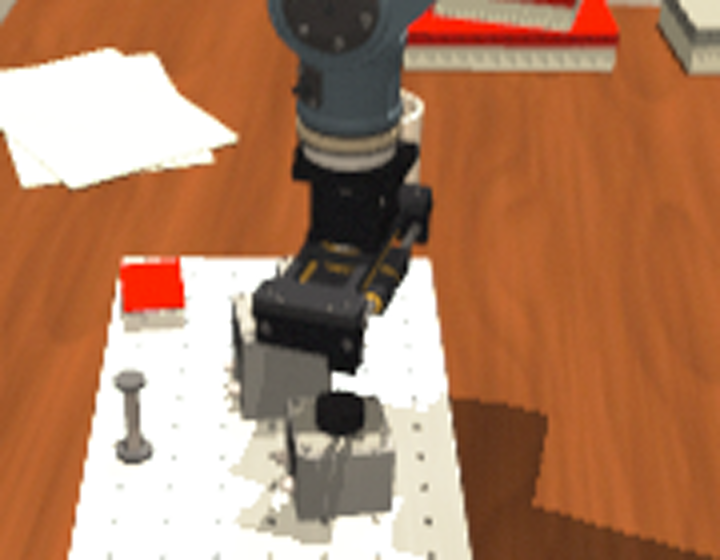

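The fingertips (about 345,365) are in line above the round key (340,410). I'll press it the same way.

Call:
servo_tool:
  moves: "0 0 0.012 0 0; 0 0 0.022 0 0; 0 0 0.028 0 0; 0 0 0.029 0 0; 0 0 0.029 0 0; 0 0 0.029 0 0"

```text
time: 7.4
position: [0.4829, 0.0374, 0.101]
tool_rot: [0.121, 0.993, -0.0, 0.0]
ft_force: [-0.1, 0.2, -0.2]
grip_width: 0.0005
grip_force: 0.0
```

Call:
servo_tool:
  moves: "0 0 0.001 0 0; 0 0 0.002 0 0; 0 0 0.003 0 0; 0 0 0.004 0 0; 0 0 0.005 0 0; 0 0 0.005 0 0; 0 0 0.005 0 0"

```text
time: 7.98
position: [0.4827, 0.0375, 0.0957]
tool_rot: [0.121, 0.993, -0.0, 0.0]
ft_force: [0.4, 1.2, 2.5]
grip_width: 0.0006
grip_force: 1.3
```

Call:
servo_tool:
  moves: "0 0 0.001 0 0; 0 0 0.002 0 0; 0 0 0.003 0 0; 0 0 0.004 0 0; 0 0 0.005 0 0; 0 0 0.006 0 0; 0 0 0.006 0 0; 0 0 0.006 0 0"

```text
time: 8.65
position: [0.4827, 0.0375, 0.0895]
tool_rot: [0.121, 0.993, 0.0, 0.0]
ft_force: [0.4, 0.0, 2.8]
grip_width: 0.0004
grip_force: 1.2
```

Call:
servo_tool:
  moves: "0 0 0.001 0 0; 0 0 0.002 0 0; 0 0 0.002 0 0; 0 0 0.002 0 0; 0 0 0.002 0 0"

```text
time: 9.07
position: [0.4827, 0.0375, 0.0876]
tool_rot: [0.121, 0.993, 0.0, 0.0]
ft_force: [0.4, 0.5, 2.7]
grip_width: 0.0004
grip_force: 1.5
```

Call:
servo_tool:
  moves: "0 0 0.001 0 0; 0 0 0.0015 0 0; 0 0 0.0015 0 0; 0 0 0.0015 0 0; 0 0 0.0015 0 0"

```text
time: 9.48
position: [0.4827, 0.0375, 0.0862]
tool_rot: [0.121, 0.993, -0.0, 0.0]
ft_force: [1.0, 0.2, 5.8]
grip_width: 0.0005
grip_force: 2.5
```

Call:
servo_tool:
  moves: "0 0 0.001 0 0; 0 0 0.001 0 0; 0 0 0.001 0 0; 0 0 0.001 0 0"

```text
time: 9.82
position: [0.4827, 0.0375, 0.0853]
tool_rot: [0.121, 0.993, -0.0, 0.0]
ft_force: [0.3, 0.7, 7.4]
grip_width: 0.0002
grip_force: 3.1
```

7.4 N, so the round key is at its stop.

Call:
servo_tool:
  moves: "0 0 -0.003 0 0; 0 0 -0.01 0 0; 0 0 -0.03 0 0; 0 0 -0.06 0 0; 0 0 -0.085 0 0; 0 0 -0.095 0 0; 0 0 -0.095 0 0; 0 0 -0.095 0 0"

```text
time: 10.48
position: [0.4819, 0.0376, 0.1801]
tool_rot: [0.121, 0.993, -0.0, -0.0]
ft_force: [-1.1, -0.5, -0.5]
grip_width: 0.0003
grip_force: 0.0
```

```bash
python3 -c "from h import *;goal('square',.03)"
```

```text
square t 10.48 pos [0.4819 0.0376 0.1801] rot [ 1.205e-01  9.927e-01 -0.000e+00 -2.000e-04] F [-1.06 -0.5  -0.51] w 0.0003 tool shift [-0.0863 -0.103   0.0331]
```

Call:
servo_tool:
  moves: "-0.015 -0.018 0 0 0; -0.035 -0.042 0 0 0; -0.055 -0.066 0 0 0; -0.073 -0.087 0 0 0; -0.083 -0.099 0 0 0; -0.086 -0.103 0.01 0 0; -0.086 -0.103 0.025 0 0; -0.086 -0.103 0.032 0 0; -0.086 -0.103 0.032 0 0; -0.086 -0.103 0.032 0 0"

```text
time: 11.32
position: [0.5399, -0.0817, 0.1469]
tool_rot: [0.12, 0.993, 0.001, -0.002]
ft_force: [0.1, -0.1, 0.2]
grip_width: 0.0006
grip_force: 0.0
```

Run:
```python
from h import *
im=[cams.camera("side") for _ in range(2)][-1]
goal('square',0)
cv2.imwrite("pics/f.png",cv2.resize(im[120:260,200:380],(720,560),interpolation=2))
```

```text
square t 11.42 pos [ 0.5411 -0.0823  0.1482] rot [ 1.201e-01  9.928e-01  1.000e-04 -1.000e-04] F [0.47 0.4  0.4 ] w 0.0004 tool shift [-0.     -0.0007  0.0312]
```

View pics/f.png

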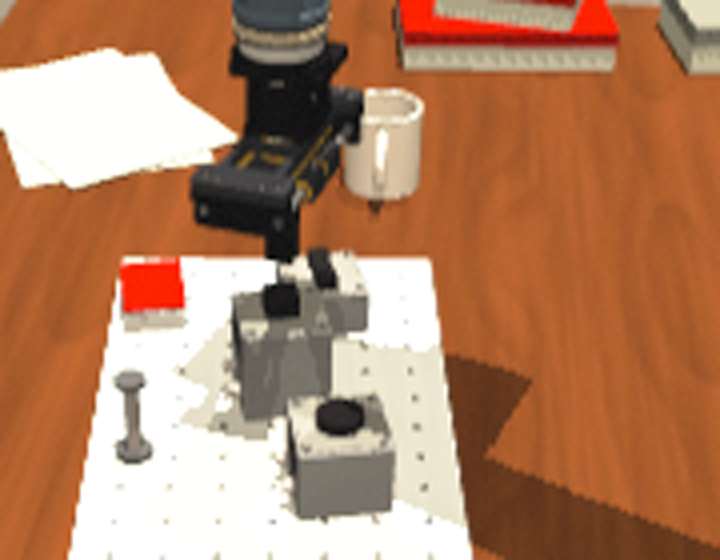

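The fingertips (282,250) are above the square key (282,298). The round and bar keys both sit visibly lower than before, and no module has moved. I'll press the square key.

Call:
servo_tool:
  moves: "0 0 0.012 0 0; 0 0 0.022 0 0; 0 0 0.028 0 0; 0 0 0.029 0 0; 0 0 0.029 0 0; 0 0 0.029 0 0"

```text
time: 11.92
position: [0.5415, -0.0831, 0.1192]
tool_rot: [0.121, 0.993, -0.0, 0.0]
ft_force: [0.3, -0.9, 0.4]
grip_width: 0.0003
grip_force: 0.0
```

Call:
servo_tool:
  moves: "0 0 0.001 0 0; 0 0 0.002 0 0; 0 0 0.003 0 0; 0 0 0.004 0 0; 0 0 0.005 0 0; 0 0 0.005 0 0; 0 0 0.005 0 0"

```text
time: 12.5
position: [0.5417, -0.0832, 0.1143]
tool_rot: [0.121, 0.993, -0.0, 0.0]
ft_force: [0.6, -0.2, 3.1]
grip_width: 0.0004
grip_force: 1.3
```

Call:
servo_tool:
  moves: "0 0 0.001 0 0; 0 0 0.002 0 0; 0 0 0.003 0 0; 0 0 0.004 0 0; 0 0 0.005 0 0; 0 0 0.006 0 0; 0 0 0.006 0 0; 0 0 0.006 0 0"

```text
time: 13.17
position: [0.5417, -0.0832, 0.108]
tool_rot: [0.121, 0.993, -0.0, 0.0]
ft_force: [0.8, -0.2, 2.4]
grip_width: 0.0005
grip_force: 1.2
```

Call:
servo_tool:
  moves: "0 0 0.001 0 0; 0 0 0.002 0 0; 0 0 0.003 0 0; 0 0 0.003 0 0; 0 0 0.003 0 0"

```text
time: 13.58
position: [0.5417, -0.0832, 0.1055]
tool_rot: [0.121, 0.993, -0.0, 0.0]
ft_force: [1.1, -0.6, 6.0]
grip_width: 0.0002
grip_force: 3.0
```

Call:
servo_tool:
  moves: "0 0 0.0005 0 0; 0 0 0.001 0 0; 0 0 0.001 0 0; 0 0 0.001 0 0"

```text
time: 13.92
position: [0.5417, -0.0832, 0.1047]
tool_rot: [0.121, 0.993, -0.0, 0.001]
ft_force: [0.6, -0.9, 7.5]
grip_width: 0.0006
grip_force: 3.6
```

Call:
servo_tool:
  moves: "0 0 -0.003 0 0; 0 0 -0.01 0 0; 0 0 -0.03 0 0; 0 0 -0.06 0 0; 0 0 -0.085 0 0; 0 0 -0.11 0 0; 0 0 -0.12 0 0; 0 0 -0.12 0 0; 0 0 -0.12 0 0"

```text
time: 14.67
position: [0.5405, -0.0827, 0.2234]
tool_rot: [0.121, 0.993, 0.0, -0.001]
ft_force: [-0.9, 0.1, -0.9]
grip_width: 0.0003
grip_force: 0.0
```

Run:
```python
from h import *
im=cams.camera("side"); goal('square',0)
for k,(c,s,r) in blobs("side",im).items(): print(k,c.round(1),s)
cv2.imwrite("pics/g.png",cv2.resize(im[150:260,210:330],(600,550),interpolation=2))
```

```text
square t 14.72 pos [ 0.5399 -0.0825  0.2226] rot [ 1.206e-01  9.927e-01  4.000e-04 -1.700e-03] F [ 0.34  0.32 -0.58] w 0.0003 tool shift [-0.0015 -0.0002  0.1056]
bar [280.1 186.9] [277 183   7   9  44]
round [284.4 224. ] [279 220  12   9  85]
square [269.7 195.8] [266 193   9   7  55]
```

View pics/g.png

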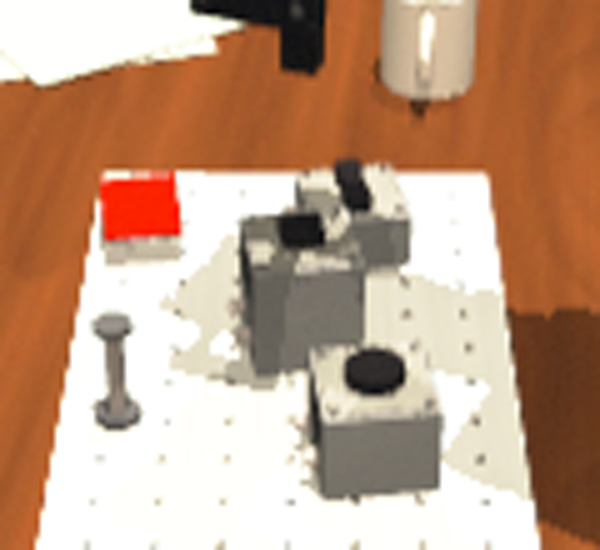

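All three keys are 2–3 px lower than before, with the modules where they were and the fingers clear.

```bash
python3 -c "from rig import job;print(job.hand_in())"
```

```text
the job is handed in; nothing more can be done
None
```

I pressed the bar, round and square keys in that order, each to its stop (about 7.5–8 N), and handed the job in at about 15 s with the fingers clear; the last picture showed all three keys down and the modules where they were.

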